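Gauge the height of a sprued pattern

TASK

Stand the sprued pattern with the round base upright in the middle of the height gauge's anvil and let go of it, then swing the gauge's arm over it as far as its stop, and then lower the slide gently by its knob until the sprung foot rests on top of the pattern and is pushed back about half of its travel. Leave the gauge standing like that, without bottoming the foot, and do not disturb the other things on the bench.

Things in the scene. Friction and masses are not known exactly. Their poses are not given: they have to be found in the camera images.
- tree: Pattern to gauge: beige wax stem (12 mm dia) with a flat button (28 mm dia, 8 mm thick) on top, fixed in a loose round black rubber base 52 mm dia, 26 mm high (sides straight to 20 mm, then bevelled). 0.19 kg. The button's top is 46 to 70 mm above the underside, different each time and not given: the gauge must find it. Origin: centre of the underside, z up.
- spare: A look-alike to leave alone: a similar stem with a ball on top, on a square black rubber base 50 x 50 x 24 mm, 68 mm high in all. Origin: centre of its underside.
- gauge: Height gauge, fixed: dark steel base plate 250 x 110 x 14 mm, from 70 mm in front of (-x) to 180 mm behind its origin, which is on the underside beneath the anvil centre. A steel post (20 mm dia, top 168 mm above the bench, in a 52 mm dia boss 40 mm high) stands 130 mm along its own +x from the origin.
- anvil (a point): Centre of the anvil, the bright 64 mm disc flush on the top face of the gauge's base plate, 14 mm above the bench, where the pattern is stood; same axes as the gauge. There is no rim or recess.
- gauge_swing (a joint): Turning of the post with its arm, rad. 0: against its stop, the foot exactly above the anvil centre (the arm points along the gauge's -x). It grows as the arm swings out towards the gauge's own +y (clockwise from above), up to 1.3. Light friction, stays where it is left.
- gauge_slide (a joint): Height of the slide (arm, foot and knob together) on the post, m. 0: at the top, the free foot's underside 95 mm above the anvil; grows as it is lowered, to 0.060. Friction of 6 N holds it where it is left, also against the foot's spring; about 4 N on the knob lowers it.
- gauge_foot (a joint): How far the sprung foot is pushed back up into the arm, m. 0: fully out; 0.014: bottomed. Its spring pushes back with 1 N at 0 and 8 N at 0.014. The foot is an 8 mm rod showing 26 mm below the arm when free, ending in the pad.
- foot_pad: The foot's flat round steel pad, 18 mm dia, 5 mm thick; origin: centre of its underside, on the same vertical axis as the knob, 130 mm from the post's axis.
- knob (a point): Grip point of the slide's knob, an upright black cylinder 18 mm dia, 38 mm high on the arm's end straight above the foot. Point on its axis, 21 mm above the arm's top (aluminium bar 18 mm wide and thick), 17 mm below the knob's top, 67 mm above the free foot's underside. Its axes turn with the arm: x points from knob to post.
- flask: A bystander to leave alone: larger steel casting ring, an upright tube 76 mm dia, 75 mm high. Origin: at its underside.
- flask2: A bystander to leave alone: smaller steel casting ring, an upright tube 64 mm dia, 60 mm high. Origin: at its underside.
- crucible: A bystander to leave alone: white crucible, a bowl 64 mm dia, 50 mm high. Origin: at its underside.
- brush: A bystander to leave alone: brush, lying on the bench. Origin: at its underside.
- spatula: A bystander to leave alone: spatula, lying on the bench. Origin: at its underside.
- jar: A bystander to leave alone: white jar, 56 mm dia, 70 mm high. Origin: at its underside.
- weight: A bystander to leave alone: brass weight, 36 mm dia, 45 mm high. Origin: at its underside.

How it is judged (in metres and radians):
On the way, in this order (a step that is already met when the one before it is completed fails the run):
1. the round-based pattern stands upright on the middle of the anvil and has been let go (horizontal distance between tree and anvil below 0.014 m and angle between tree's own z axis and vertical below 0.08 rad and z of tree in the frame of anvil between -0.004 and 0.004 m and contact force between the fingers and tree below 0.1 N), for 0.2 s.
2. the arm has been swung to its stop over the standing pattern, before the foot touches it (horizontal distance between tree and anvil below 0.014 m and angle between tree's own z axis and vertical below 0.08 rad and z of tree in the frame of anvil between -0.004 and 0.004 m and value of joint gauge_swing below 0.06 rad and contact force between foot_pad and tree below 0.1 N), for 0.05 s.
At the end, for the whole second after the job is handed in: The pattern stands upright (within 0.08 rad) and at rest on the anvil within 14 mm of its centre, the arm is at its stop (within 0.06 rad), and the foot rests on the pattern, pushed back by 3.5 to 10.5 mm of its 14 mm (a quarter to three quarters), with everything let go (horizontal distance between tree and anvil below 0.014 m and angle between tree's own z axis and vertical below 0.08 rad and z of tree in the frame of anvil between -0.004 and 0.004 m and value of joint gauge_swing below 0.06 rad and value of joint gauge_foot between 0.0035 and 0.0105 m and contact force between foot_pad and tree above 0.8 N and linear speed of tree below 0.02 m/s); the robot touches nothing.
It fails at once if the foot is bottomed (pushed back over 13.5 mm) or presses the pattern with over 14 N (value of joint gauge_foot above 0.0135 m or contact force between foot_pad and tree above 14 N).
It fails at once if the pattern is tipped over (angle between tree's own z axis and vertical above 0.7 rad).
It fails at once if another thing on the bench is disturbed (moved over 30 mm) (distance of any of spare, flask, flask2, crucible, brush, spatula, jar, weight from where it was at the start of the episode above 0.03 m).
It also fails if it takes over 64 s, if anything falls off the work surface, if the arm or the gripper's body presses on something with over 40 N, if the wrist force passes 120 N, or if a joint passes its speed limit or range.

ROBOT

A 6-joint arm with a two-finger parallel gripper is mounted at the origin on the work surface. World frame = base frame: x ahead of the robot, y to its left, z up, the work surface at z = 0. Lengths are in mm, angles in rad, forces in N, time in s.
With the tool pointing down it reaches from about 400 to 825 mm from the base axis. Payload 7 kg.
Tool frame: the origin (TCP) lies at the very end of the fingers, on their centre line; the grasp point (between the pads) lies 19 mm behind it; z points along the fingers, y is the direction in which the jaws open and shut (so a half turn about z gives the same grasp; the last joint's range is limited). The gripper opens to 88 mm and grips with 3 to 60 N. Pads are 19 mm wide; open, the fingers measure 130 mm over their backs; the gripper's body (78 mm by 193 mm) begins 47 mm behind the grasp point.
Start: joints at [0.288, 0.359, 0.012, 0, -1.224, -0.288], TCP at [674.978, -0.019, 204.461] pointing down, gripper open.
Joint ranges: [-3.07, 3.07], [-1.43, 2.12], [-1.02, 1.25], [-3.03, 1.67], [-3.05, -0], [-3.03, 3.03]. Speed limits (rad/s): [2.39, 2.39, 3.01, 3.14, 3.14, 3.14].

INTERFACE

Orientations are given as a unit quaternion [x, y, z, w].
In Python, from plant import bot gives the robot as it stands. Calls block until the motion is done:
- bot.move_ptp(position, orientation): joint-space move of the TCP to a pose.
- bot.line_to(position, velocity=150, ori=None): straight line of the TCP; ori=None keeps the orientation; velocity is the mean speed in mm/s.
- bot.move_joints(angles): joint-space move.
- bot.move_gripper(opening, force=None): finger opening in mm; force is the grip in N (None keeps the last); returns when the fingers have stopped.
- bot.pause(seconds).
- bot.solve_ik(position, orientation): joint angles nearest the present ones, or None.
- bot.read_state(): the state.
- bot.camera(name): name is "scene" or "side" or "wrist"; returns the picture (420x560x3 uint8, red, green, blue); there is no depth.
- bot.get_calibration(name): a dict with "fx", "fy", "cx", "cy" (pixels), "view" (4x4, takes a point from world to camera coordinates); the wrist camera has in their place "T_tool_cam" (4x4, takes a point from camera to tool coordinates, whose origin is the TCP and whose axes are the flange's). Camera axes: x right, y up, looking along -z (the intrinsics and any distortion apply to the point x, -y, -z); pixel columns grow to the right and rows downward; lengths in mm; the calibration is good to about 2 mm. A picture is of the moment at which its call begins: read the wrist's pose just before it. get_calibration takes no time and is no camera call.
A pose or a line that the arm cannot do raises bot.Unreachable and nothing moves.
- bot.close_job(): hands the job in, once; it reports no verdict.
The state is a dict: "t": time; "joint_pos": joint angles; "qvel": joint speeds; "tau": joint torques, N m; "tcp_pos": TCP position; "eef_rot": TCP orientation; "contact_force": force on the tool from outside, world axes, zero at the start; "moment": the same for the moment, N m; "width": finger opening in mm.
Only numpy, scipy, OpenCV 4.12 (cv2) and the standard library are available. Lean on these libraries where they do the work, as an engineer would, in place of code of your own. Each camera call takes 0.05 s, during which the arm holds its last target. There are 200 camera calls.

## Working session

There is one attempt and no reset: what is moved stays moved. The work goes in short steps, each a Python script; the robot and the scene stay as the last script left them, time stands still between calls to the robot, and variables do not carry over. Pictures are saved under pics/ and viewed, about 8 in all and at most 12, crops included, and the job is handed in when it is done.

```bash
mkdir -p pics; ls
cat > h.py <<'E'
import numpy as np, cv2
from plant import bot
def snap(cam,name,crop=None,s=1):
    im=bot.camera(cam)
    cv2.imwrite('pics/raw_'+name+'.png',im[:,:,::-1])
    return im
def ray(cam,u,v,V=None):
    c=bot.get_calibration(cam)
    V=np.array(c['view']) if V is None else V
    d=np.array([(u-c['cx'])/c['fx'],-(v-c['cy'])/c['fy'],-1.])
    R=V[:3,:3]; o=-R.T@V[:3,3]
    return o,R.T@d
def atz(cam,u,v,z,V=None):
    o,d=ray(cam,u,v,V); return o+d*(z-o[2])/d[2]
def proj(cam,p,V=None):
    c=bot.get_calibration(cam)
    V=np.array(c['view']) if V is None else V
    q=V@np.r_[p,1.]
    return np.array([c['cx']+c['fx']*q[0]/-q[2],c['cy']+c['fy']*-q[1]/-q[2]])
E
python3 - <<'E'
from h import *
a=snap('scene','s1');b=snap('side','d1')
cv2.imwrite('pics/s1.png',cv2.resize(a,(800,600),interpolation=cv2.INTER_CUBIC)[:,:,::-1]);cv2.imwrite('pics/d1.png',cv2.resize(b,(800,600),interpolation=cv2.INTER_CUBIC)[:,:,::-1])
for c in('scene','side','wrist'):print(c,bot.get_calibration(c))
print(bot.read_state())
E
```

```text
pics
scene {'fx': 468.01630983656577, 'fy': 468.01630983656577, 'cx': 277.3460077781513, 'cy': 211.42466126520878, 'view': array([[-6.40505072e-01,  7.67887545e-01, -1.00980230e-02,
         3.93065166e+02],
       [-5.04929060e-01, -4.11187753e-01,  7.58927714e-01,
         1.85880314e+02],
       [ 5.78618956e-01,  4.91195836e-01,  6.51096578e-01,
        -1.72974475e+03],
       [ 0.00000000e+00,  0.00000000e+00,  0.00000000e+00,
         1.00000000e+00]])}
side {'fx': 482.30036599897375, 'fy': 482.30036599897375, 'cx': 291.6428353345351, 'cy': 210.94338011197712, 'view': array([[ 9.19696313e-01, -3.91991184e-01, -2.23965287e-02,
        -5.40655482e+02],
       [ 2.11900496e-01,  4.47525177e-01,  8.68803428e-01,
        -2.25694856e+02],
       [-3.30540274e-01, -8.03781144e-01,  4.94650381e-01,
        -1.18508740e+03],
       [ 0.00000000e+00,  0.00000000e+00,  0.00000000e+00,
         1.00000000e+00]])}
wrist {'fx': 376.31763467654827, 'fy': 376.31763467654827, 'cx': 272.58024470533695, 'cy': 211.74149058443697, 'T_tool_cam': array([[ 6.36088415e-04,  9.61913865e-01,  2.733519
[... 266 characters left out ...]
      1.00000000e+00]])}
{'t': 0.1, 'joint_pos': array([ 2.88112237e-01,  3.59286876e-01,  1.11878921e-02, -2.93793521e-04,
       -1.22414082e+00, -2.88100193e-01]), 'qvel': array([-0.00039759, -0.00222147,  0.00227493,  0.00097708,  0.00034281,
        0.00061115]), 'tau': array([-1.42273191e-03, -5.84165347e+01,  2.93752134e+01,  7.01551259e+00,
        1.01412315e-02, -6.66964229e-05]), 'tcp_pos': array([ 6.74534867e+02, -2.62982160e-02,  2.03653722e+02]), 'eef_rot': array([-7.07075486e-01,  7.07137693e-01,  4.65696642e-04, -5.68429922e-04]), 'contact_force': array([1.51344589, 0.35927858, 0.01922513]), 'moment': array([-0.01124282, -0.04902426,  0.02322484]), 'width': 87.63752252384327}
```

View pics/s1.png

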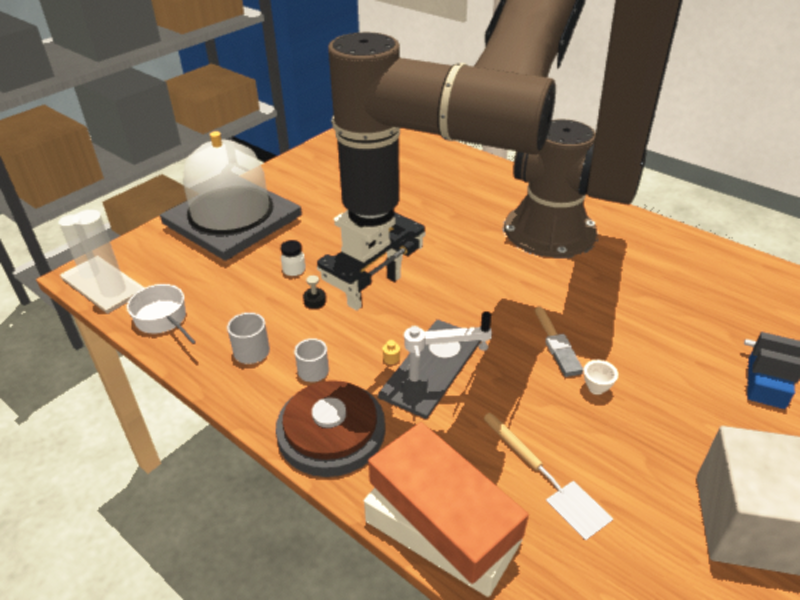

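View pics/d1.png

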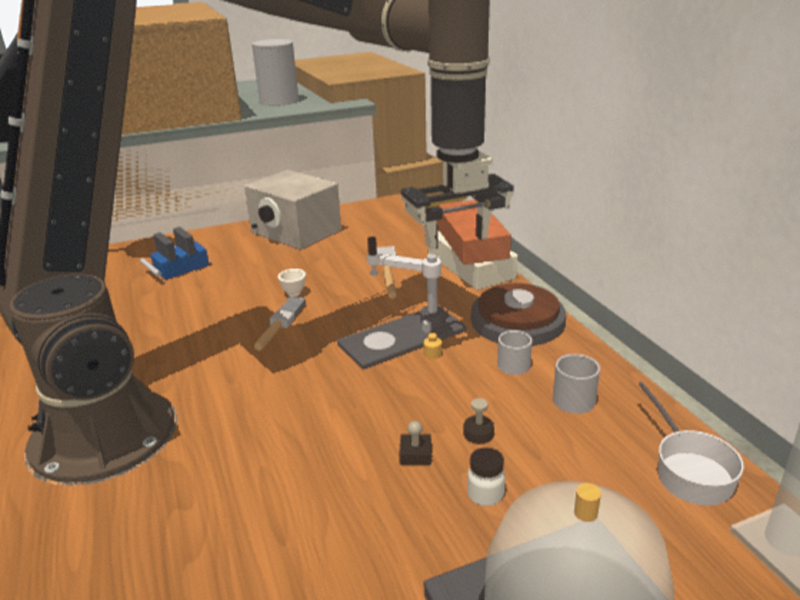

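The pictures (800x600 scale) show these positions:

| Thing | Scene | Side |
|---|---|---|
| Tree base | (314,299) | (479,430) |
| Tree button | (313,281) | (480,404) |
| Spare | hidden by the gripper | (415,450) |
| Anvil | (444,348) | (380,341) |
| Post top | (414,333) | (432,259) |
| Knob top | (487,315) | (372,239) |

```bash
cat >> h.py <<'E'
def tri(uvs):
    A=np.zeros((3,3));b=np.zeros(3);L=[]
    for cam,u,v in uvs:
        o,d=ray(cam,u,v);d/=np.linalg.norm(d);P=np.eye(3)-np.outer(d,d);A+=P;b+=P@o;L.append((P,o))
    x=np.linalg.solve(A,b);return x.round(1),[round(float(np.linalg.norm(P@(x-o))),1) for P,o in L]
E
python3 - <<'E'
from h import *
np.set_printoptions(suppress=True,precision=1)
k=.7
P={'tree base':((314,299),(479,430),12),'button':((313,281),(480,404),60),'anvil':((444,348),(380,341),14),'posttop':((414,333),(432,259),168),'knobtop':((487,315),(372,239),188),'weight':((391,352),(432,346),20),'flask2':((312,361),(514,353),30),'jar':((292,259),(486,477),35),'spatula/brush':((560,350),(285,320),5),'cruc':((600,376),(292,284),30)}
for n,(a,b,z) in P.items():
    a=np.array(a)*k;b=np.array(b)*k
    print(n,tri([('scene',*a),('side',*b)]),atz('scene',*a,z),atz('side',*b,z))
print('spare',atz('side',415*k,450*k,12))
for c in [(338,345),(365,365),(460,335)]: print('plate side',atz('side',c[0]*k,c[1]*k,14))
for c in [(381,393),(421,412),(484,343),(437,322)]: print('plate scene',atz('scene',c[0]*k,c[1]*k,14))
E
```

```text
tree base (array([ 585.3, -269.1,    7.1]), [1.9, 1.9]) [ 587.4 -263.8   12. ] [ 584.  -275.6   12. ]
button (array([ 585.7, -266.7,   60.6]), [3.1, 3.1]) [ 582.4 -265.9   60. ] [ 588.4 -268.3   60. ]
anvil (array([528.8,  56.1,  10.1]), [2.2, 2.2]) [529.7  59.1  14. ] [528.3  48.1  14. ]
posttop (array([656.3,  77.2, 158.7]), [1.9, 1.9]) [662.  84. 168.] [649.6  57.8 168. ]
knobtop (array([560.9, 167.3, 185.8]), [3.4, 3.4]) [559.  169.2 188. ] [560.8 157.8 188. ]
weight (array([612.6, -16.6,  17.7]), [1.7, 1.7]) [612.7 -14.5  20. ] [612.2 -21.4  20. ]
flask2 (array([ 739.2, -117.7,   26.4]), [2.0, 2.0]) [ 739.7 -113.9   30. ] [ 737.9 -123.6   30. ]
jar (array([ 532.1, -393.3,   30.8]), [1.5, 1.5]) [ 534.3 -388.1   35. ] [ 531.1 -398.1   35. ]
spatula/brush (array([374.5, 241. ,  -0.1]), [4.1, 4.1]) [374.5 244.    5. ] [375.3 226.8   5. ]
cruc (array([418.8, 347.2,  28.3]), [5.6, 5.6]) [413.5 349.2  30. ] [421.  335.6  30. ]
spare [ 467.5 -276.3   12. ]
plate side [446.6  70.   14. ]
plate side [472.6 -19.   14. ]
plate side [684.3  -0.1  14. ]
plate scene [706.   38.8  14. ]
plate scene [694.1 128.   14. ]
plate scene [465.  114.8  14. ]
plate scene [475.1  -0.5  14. ]
```

```bash
cat >> h.py <<'E'
from scipy.spatial.transform import Rotation as Rn
def ori(deg):   # tool down, jaw axis (tool y) at deg in world
    y=np.array([np.cos(np.radians(deg)),np.sin(np.radians(deg)),0]);z=np.array([0,0,-1.])
    return Rn.from_matrix(np.c_[np.cross(y,z),y,z]).as_quat()
def wview():
    s=bot.read_state();T=np.eye(4);T[:3,:3]=Rn.from_quat(s['eef_rot']).as_matrix();T[:3,3]=s['tcp_pos']
    return np.linalg.inv(T@np.array(bot.get_calibration('wrist')['T_tool_cam']))
E
python3 - <<'E'
from h import *
np.set_printoptions(suppress=True,precision=2)
for a in(120,):
  bot.move_ptp([585,-268,140],ori(a))
s=bot.read_state();print(s['t'],s['tcp_pos'],s['joint_pos'],s['eef_rot'],ori(120))
V=wview();np.save('V1.npy',V)
im=snap('wrist','w1')
b=snap('side','d2')[240:360,250:400]
a=snap('scene','s2')[150:270,200:350]
cv2.imwrite('pics/w1.png',im[:,:,::-1])
cv2.imwrite('pics/c2.png',np.vstack([cv2.resize(x,(750,290) if 0 else (375,300),interpolation=cv2.INTER_CUBIC) for x in(a,b)])[:,:,::-1])
print(proj('wrist',[585,-268,60],V))
E
```

```text
1.2167 [ 585.72 -267.46  140.35] [-0.13  0.35 -0.15  0.   -1.07 -0.92] [-0.26  0.97 -0.    0.  ] [-0.26  0.97  0.    0.  ]
[271.15 209.29]
```

View pics/w1.png

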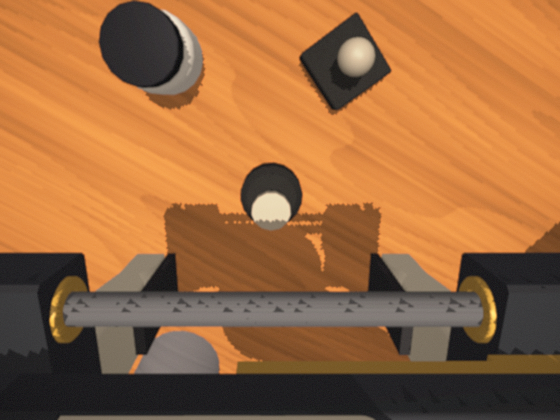

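Wrist view: button centre at (271,209), about 40 px wide. The base silhouette spans columns 241-301 and its upper edge is at row 163. The spare and jar are well clear at the top of the picture.

Run:
```python
from h import *
np.set_printoptions(suppress=True,precision=1)
V=np.load('V1.npy')
tx=np.array([np.cos(np.radians(-150)),np.sin(np.radians(-150)),0])
e=atz('wrist',271,163,0,V);print('base ctr',e-26*tx, 'cam',-V[:3,:3].T@V[:3,3])
l=atz('wrist',241,193,10,V);r=atz('wrist',301,193,10,V);print(np.linalg.norm(r-l),(l+r)/2)
for z in(46,54,58,62,70):print(z,atz('wrist',271,209,z,V), np.linalg.norm(atz('wrist',251,209,z,V)-atz('wrist',291,209,z,V)))
```

```text
base ctr [ 586.8 -267.5    0. ] cam [ 521.6 -303.2  319.9]
50.66849663851108 [ 584.9 -268.5   10. ]
46 [ 588.3 -266.3   46. ] 30.21717988819039
54 [ 586.3 -267.4   54. ] 29.334540007496134
58 [ 585.4 -267.9   58. ] 28.89322006714911
62 [ 584.4 -268.5   62. ] 28.451900126801917
70 [ 582.4 -269.5   70. ] 27.56926024610769
```

View pics/c2.png

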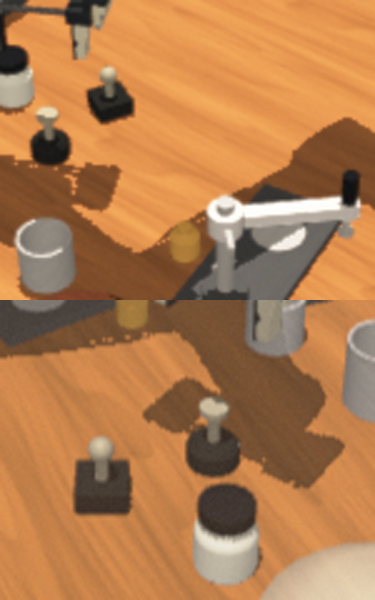

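Run:
```python
from h import *
np.set_printoptions(suppress=True,precision=2)
bot.line_to([586,-268,60],150)
bot.line_to([586,-268,5],80)
bot.move_gripper(30,force=20)
s=bot.read_state();print(s['t'],s['tcp_pos'],s['width'],s['contact_force'])
bot.line_to([586,-268,230],200)
s=bot.read_state();print(s['t'],s['tcp_pos'],s['width'],s['contact_force'])
bot.move_ptp([580,84,230],ori(125))
s=bot.read_state();print(s['t'],s['tcp_pos'],s['joint_pos'],s['width'])
np.save('V2.npy',wview());im=snap('wrist','w2')
cv2.imwrite('pics/w2.png',im[:,:,::-1])
```

```text
3.9583 [ 586.02 -267.99    4.99] 29.787084238208685 [-0.87 -0.03 -0.28]
5.2333 [ 585.35 -267.72  228.64] 30.018251671720666 [-0.62  0.76 -0.09]
6.5583 [580.14  83.2  229.87] [ 0.48  0.2  -0.15  0.   -1.22 -1.44] 29.793829272959915
```

View pics/w2.png

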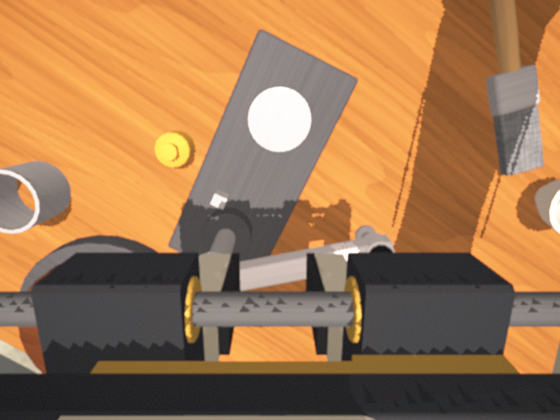

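Anvil disc at (280,119), about 64 px wide. The width stopped at the commanded 30 mm, so the fingers may have closed on nothing. I'll check that before going on.

Run:
```python
from h import *
np.set_printoptions(suppress=True,precision=1)
V=np.load('V2.npy');print('anvil',atz('wrist',280,119,14,V),'diam',np.linalg.norm(atz('wrist',248,119,14,V)-atz('wrist',312,119,14,V)))
for c in[(262,30),(357,80)]:print(atz('wrist',*c,14,V))
a=snap('side','d3');b=snap('scene','s3')
cv2.imwrite('pics/c3.png',np.hstack([cv2.resize(x,(400,560),interpolation=cv2.INTER_CUBIC) for x in(a[70:350,220:420],b[100:380,180:380])])[:,:,::-1])
```

```text
anvil [527.1  56.2  14. ] diam 65.34258517972502
[469.3  -5.9  14. ]
[452.5  97.1  14. ]
```

View pics/c3.png

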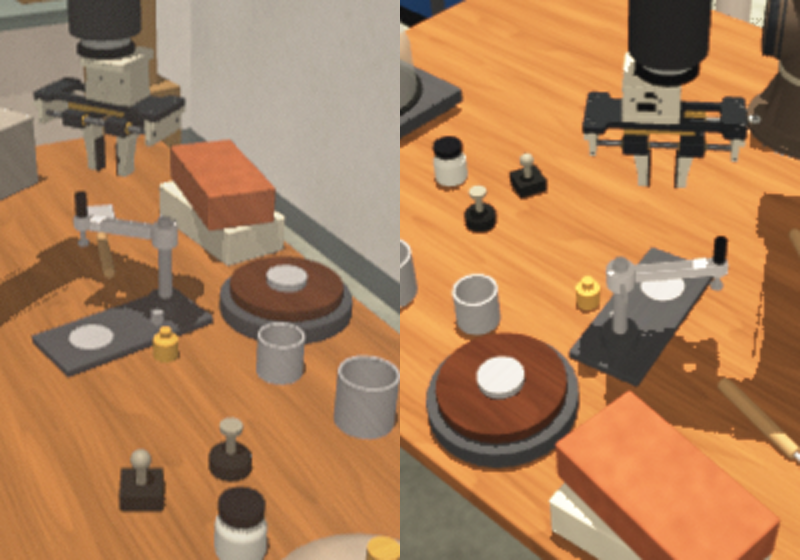

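Run:
```python
from h import *
np.set_printoptions(suppress=True,precision=1)
V=np.load('V2.npy');s=bot.read_state();print(s['tcp_pos'],s['width'])
R=Rn.from_quat(s['eef_rot']).as_matrix()
for n,dy,dz in[('tcp',0,0),('L',-15,0),('R',15,0),('Lg',-15,-19),('up',-15,-66)]:
    p=s['tcp_pos']+R@[0,dy,dz];print(n,proj('wrist',p,V),proj('side',p),proj('scene',p))
for z in(0,60):print(proj('side',[586,-268,z]),proj('scene',[586,-268,z]))
a=cv2.imread('pics/raw_d3.png');b=cv2.imread('pics/raw_s3.png')
a0=cv2.imread('pics/raw_d2.png');b0=cv2.imread('pics/raw_s2.png')
for x,y,(r,c) in((a0,a,(275,318)),(b0,b,(185,205))):
    t=x[r:r+45,c:c+35];rs=cv2.matchTemplate(y,t,cv2.TM_CCOEFF_NORMED);m=cv2.minMaxLoc(rs);print(m[1],m[3],(c,r))
```

```text
[580.2  82.9 229.9] 29.79978030991539
tcp [270.  252.7] [275.4 162.3] [309.5 198.5]
L [240.7 252.7] [280.  163.4] [303.7 198.2]
R [299.3 252.8] [270.9 161.3] [315.4 198.8]
Lg [237.3 268.2] [279.8 157. ] [303.9 192.4]
up [224.9 325.5] [279.2 140.8] [304.4 177.5]
[334.5 302.8] [219.5 211.4]
[335. 283.] [217.8 197. ]
0.7448523640632629 (318, 275) (318, 275)
0.7327851057052612 (205, 185) (205, 185)
```

The tree has not moved. The fingertips look several pixels higher than the TCP reading predicts, so I'll zoom in on them.

Run:
```python
import cv2,numpy as np
a=cv2.imread('pics/raw_d3.png')[120:180,245:305];b=cv2.imread('pics/raw_s3.png')[150:210,280:340]
o=[]
for x,pts in((a,[(275.4-245,162.3-120)]),(b,[(309.5-280,198.5-150)])):
    y=cv2.resize(x,(390,390),interpolation=cv2.INTER_NEAREST)
    for p in pts: cv2.drawMarker(y,(int(p[0]*6.5),int(p[1]*6.5)),(0,0,255),0,20,2)
    o.append(y)
w=cv2.imread('pics/raw_w2.png')
cv2.imwrite('pics/c4.png',np.hstack(o))
```

```text
(no output)
```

View pics/c4.png

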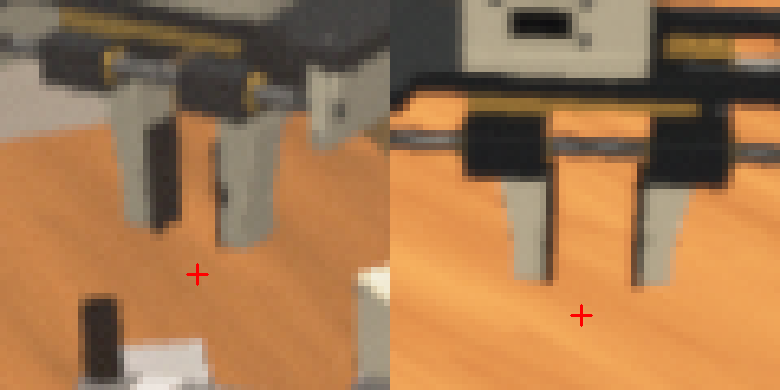

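The cameras put the tips about 5 px above the reported TCP, roughly 15-19 mm. That would explain the fingers riding over the base's bevel. A gentle touch on clear bench will settle it.

Run:
```python
from h import *
np.set_printoptions(suppress=True,precision=2)
print(tri([('side',245+197/6.5,120+237/6.5),('scene',311.1,193.5)]),bot.read_state()['tcp_pos'])
bot.move_ptp([610,-140,60],ori(125))
bot.line_to([610,-140,12],120)
f0=bot.read_state()['contact_force'].copy()
z=12
while z>-24:
    z-=1.5; bot.line_to([610,-140,z],60); s=bot.read_state(); f=s['contact_force']-f0
    if abs(f[2])>4: break
print(z,s['tcp_pos'],f,s['t'])
bot.line_to([610,-140,40],150);print(bot.read_state()['t'])
```

```text
(array([580.4,  85.8, 246.9]), [1.4, 1.4]) [580.22  82.86 229.86]
-22.5 [ 610.3  -140.01  -21.72] [-2.26  1.71  5.8 ] 14.1
14.6667
```

Contact came at a commanded z of -21.5, so the real tips sit about 20 mm above the reported TCP. I'll apply that offset and regrasp.

Run:
```python
from h import *
np.set_printoptions(suppress=True,precision=2)
bot.move_gripper(88)
bot.move_ptp([587,-267,80],ori(120))
bot.line_to([587,-267,20],150)
bot.line_to([587,-267,-12],60)
s=bot.read_state();print(s['t'],s['tcp_pos'],s['width'],s['contact_force'])
bot.move_gripper(42,force=25)
s=bot.read_state();print(s['t'],s['tcp_pos'],s['width'],s['contact_force'])
bot.line_to([587,-267,80],100)
s=bot.read_state();print(s['t'],s['tcp_pos'],s['width'],s['contact_force'])
```

```text
17.575 [ 586.99 -267.11  -12.15] 87.40853395141225 [-0.45  0.15 -0.89]
18.2667 [ 587.16 -267.08  -11.87] 50.695421906840735 [ 0.77 -0.06  0.35]
19.3333 [ 586.39 -266.81   79.16] 50.704399431417826 [-0.01  0.63 -2.52]
```

Run:
```python
from h import *
np.set_printoptions(suppress=True,precision=2)
bot.line_to([587,-267,150],200)
bot.move_ptp([527.5,56,150],ori(129))
bot.line_to([527.5,56,30],150)
bot.line_to([527.5,56,6],50)
f0=bot.read_state()['contact_force'].copy();z=6
while z>-4:
    z-=1; bot.line_to([527.5,56,z],30); s=bot.read_state(); f=s['contact_force']-f0
    if f[2]>3: break
print(z,s['tcp_pos'],s['width'],f,s['t'])
bot.move_gripper(88)
bot.line_to([527.5,56,40],60)
bot.line_to([527.5,56,190],250)
s=bot.read_state();print(s['t'],s['width'])
np.save('V3.npy',wview());im=snap('wrist','w3');d=snap('side','d4');c=snap('scene','s4')
cv2.imwrite('pics/w3.png',np.hstack([im[60:320,160:420],cv2.resize(d[150:280,220:350],(260,260)),cv2.resize(c[170:300,230:360],(260,260))])[:,:,::-1])
```

```text
1 [527.71  56.06   2.02] 50.68791272956463 [-4.13  0.51 12.83] 23.9083
26.275 87.82496593270481
```

View pics/w3.png

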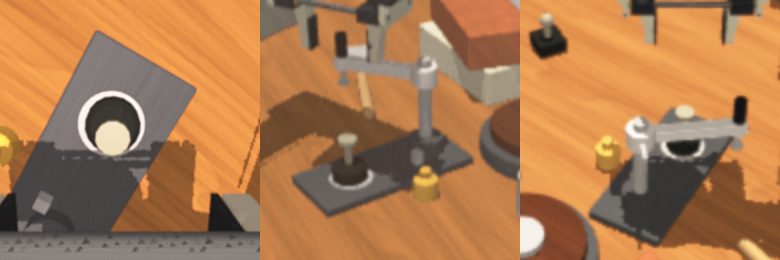

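The tree stands centred on the anvil, with an even bright ring in the wrist crop: disc centre about (111,122), base centre about (112,122). Next I'll cage the knob and swing the arm along its arc.

```bash
cat >> h.py <<'E'
A0=np.array([527.8,56.]);YAW=np.radians(9.2);PO=A0+130*np.array([np.cos(YAW),np.sin(YAW)])
def knob(sw): # xy, jaw deg
    a=YAW+np.pi-sw; return PO+130*np.array([np.cos(a),np.sin(a)]),np.degrees(a)+90
E
python3 - <<'E'
from h import *
np.set_printoptions(suppress=True,precision=2)
# pattern height: from w3, camera 20 mm higher
V=np.load('V3.npy')
Vt=V.copy();o=-V[:3,:3].T@V[:3,3]+[0,0,20];Vt[:3,3]=-V[:3,:3]@o
print([(z,proj('wrist',[527.8,56,14+z],Vt).round(1)) for z in(0,46,58,70)],'seen 273,197')
print([(z,proj('side',[527.8,56,14+z]).round(1)) for z in(0,46,58,70)],'seen top 263.5,219')
sw=.92;p,j=knob(sw);print(p,j)
bot.move_ptp([*p,235],ori(j))
bot.move_gripper(60)
bot.line_to([*p,146],120)
s=bot.read_state();print(s['t'],s['tcp_pos'],s['contact_force'])
bot.move_gripper(21,force=4)
s=bot.read_state();print(s['t'],s['width'],s['contact_force'],s['joint_pos'])
np.save('V4.npy',wview());im=snap('wrist','w4');d=snap('side','d5')
cv2.imwrite('pics/w5.png',np.hstack([im[60:320,160:420],cv2.resize(d[120:250,220:350],(260,260))])[:,:,::-1])
E
```

```text
[(0, array([271.3, 180.3])), (46, array([271.1, 190.2])), (58, array([271.1, 193.3])), (70, array([271. , 196.5]))] seen 273,197
[(0, array([264.9, 237.4])), (46, array([264.1, 223.8])), (58, array([263.9, 220.2])), (70, array([263.7, 216.5]))] seen top 263.5,219
[561.85 166.29] 226.48788284796424
29.4083 [562.39 166.53 146.74] [ 0.15  0.64 -1.27]
30.25 21.127396078837535 [0.79 0.53 0.21] [ 0.62  0.26 -0.27  0.   -1.04  0.19]
```

View pics/w5.png

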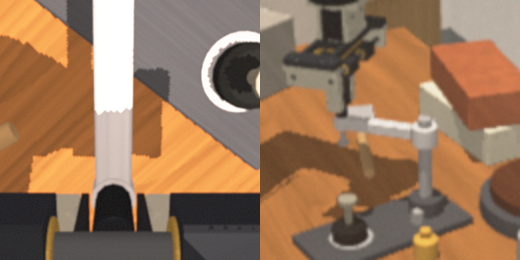

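The knob (about (113,210) in the crop) sits between the pads. I'll swing it in.

Run:
```python
from h import *
np.set_printoptions(suppress=True,precision=2)
for sw in(.75,.58,.41,.24,.10):
    p,j=knob(sw);bot.line_to([*p,146],110,ori(j))
s=bot.read_state();print(s['t'],s['contact_force'],s['joint_pos'])
for sw in(.04,.02,.0,-.02,-.035,-.05):
    p,j=knob(sw);bot.line_to([*p,146],40,ori(j));s=bot.read_state();f=s['contact_force']
    t=np.array([np.cos(np.radians(j)),np.sin(np.radians(j))]);print(sw,round(f[:2]@t,2),f,s['t'])
    if abs(f[:2]@t)>7: break
d=snap('side','d6');c=snap('scene','s6');np.save('V5.npy',wview());im=snap('wrist','w6')
cv2.imwrite('pics/w6.png',np.hstack([im[0:260,140:400],cv2.resize(d[120:250,210:340],(260,260)),cv2.resize(c[150:280,240:370],(260,260))])[:,:,::-1])
```

```text
32.0667 [-1.25 -0.53  0.46] [ 0.5   0.17 -0.39  0.   -1.01  1.12]
0.04 -0.3 [0.32 0.34 0.51] 32.4083
0.02 -0.44 [ 0.51  0.51 -0.43] 32.6583
0.0 -0.36 [ 1.08  0.54 -0.09] 32.9083
-0.02 -0.82 [1.01 1.02 0.16] 33.1583
-0.035 -8.38 [-1.76  8.2   0.34] 33.4083
```

View pics/w6.png

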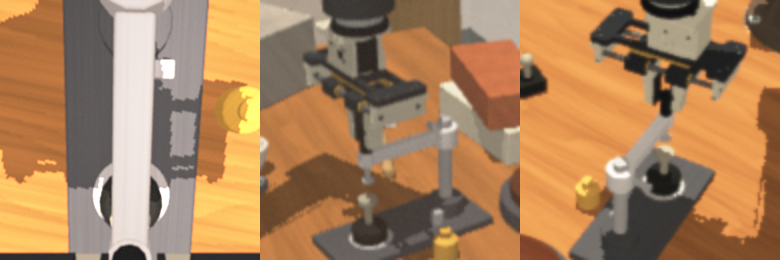

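The arm is at its stop (8 N sideways, foot above the button). Now I'll grip the knob and lower it, watching the force.

```bash
cat > low.py <<'E'
from h import *
np.set_printoptions(suppress=True,precision=2)
def F():
    r=[]
    for _ in range(6): bot.pause(.02);s=bot.read_state();r.append(s['contact_force'][2])
    return np.mean(r),s
E
python3 - <<'E'
from low import *
p,j=knob(-.02);bot.line_to([*p,146],40,ori(j))
f0,s=F();bot.move_gripper(12,force=20);f1,s=F();print(f0,f1,s['width'],s['t'],s['contact_force'])
z=146-20;bot.line_to([*p,z],50);f,s=F();print(z,round(f-f0,2),s['tcp_pos'],s['contact_force'])
L=[]
while z>105:
    z-=1;bot.line_to([*p,z],25);f,s=F();f-=f0;L.append(f);print(z,round(f,2),round(s['tcp_pos'][2],2))
    if f>(np.median(L[:3])+2.2): break
print(s['t'],s['contact_force'])
E
```

```text
-0.01965321899189101 1.2908621931056532 17.401082678640243 34.2583 [-2.87  7.21  1.82]
126 -4.7 [527.96  54.64 125.23] [-0.64  6.3  -4.21]
125 -0.99 124.64
124 0.48 123.83
123 1.47 122.93
122 1.33 121.97
121 1.64 120.99
120 1.78 119.97
119 2.86 119.03
37.3583 [-2.86  6.53  2.19]
```

Run:
```python
from low import *
d=snap('side','d7');c=snap('scene','s7')
cv2.imwrite('pics/w7.png',np.hstack([cv2.resize(x,(390,600),interpolation=cv2.INTER_CUBIC) for x in(d[180:250,243:288],c[180:250,285:330])])[:,:,::-1])
print(bot.read_state()['tcp_pos'])
for z in(14,72,78,84,90):print(z,[((proj(k,[527.8,56,z])-o)*8.6).round() for k,o in(('side',(243,180)),('scene',(285,180)))])
```

```text
[528.02  54.63 119.05]
14 [array([188., 494.]), array([218., 540.])]
72 [array([180., 346.]), array([224., 416.])]
78 [array([179., 330.]), array([225., 403.])]
84 [array([178., 314.]), array([226., 390.])]
90 [array([177., 298.]), array([226., 377.])]
```

View pics/w7.png

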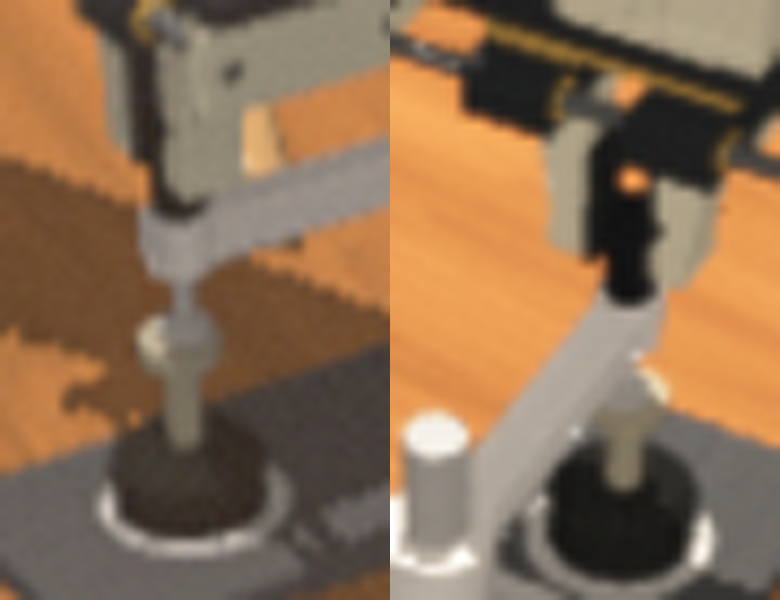

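The foot appears to be just touching the button: pad at (187,330), button top at about (180,337), and the rod showing close to its free length. I'll lower on in 1 mm steps and watch the force.

Run:
```python
from low import *
p,j=knob(-.02);z=119
r0=cv2.imread('pics/raw_d7.png')
for i in range(5):
    z-=1;bot.line_to([*p,z],25);f,s=F();print(z,round(f,2),round(s['tcp_pos'][2],2),s['contact_force'],round(s['width'],2),s['t'])
snap('side','d8')
# subpixel vertical shift of foot region and of arm-end region, d6->d7->d8
def sh(a,b,x0,y0,w,h):
    A=cv2.resize(cv2.imread(f'pics/raw_{a}.png'),None,fx=6,fy=6,interpolation=cv2.INTER_CUBIC);B=cv2.resize(cv2.imread(f'pics/raw_{b}.png'),None,fx=6,fy=6,interpolation=cv2.INTER_CUBIC)
    t=A[y0*6:(y0+h)*6,x0*6:(x0+w)*6];y1=y0*6-24;x1=x0*6-12
    m=cv2.minMaxLoc(cv2.matchTemplate(B[y1:(y0+h)*6+60,x1:(x0+w)*6+12],t,cv2.TM_CCOEFF_NORMED));return m[1],(m[3][0]-12)/6,(m[3][1]-24)/6
print('arm end',sh('d7','d8',259,204,10,9),'arm mid',sh('d7','d8',272,195,15,16),'pad',sh('d7','d8',261,215,7,6),'tree',sh('d7','d8',256,228,18,14))
```

```text
118 3.27 118.13 [-4.41  7.13  2.88] 17.51 37.8083
117 3.54 117.22 [-4.31  8.06  2.88] 17.64 38.1583
116 4.53 116.27 [-4.67  7.7   4.46] 17.76 38.5083
115 4.54 115.33 [-5.45  7.71  4.95] 17.32 38.8583
114 5.28 114.4 [-4.7   7.61  4.45] 17.24 39.2083
arm end (0.9796398282051086, 0.0, 1.3333333333333333) arm mid (0.9470388889312744, 0.5, 1.1666666666666667) pad (0.9768112897872925, -0.16666666666666666, 0.16666666666666666) tree (0.994329035282135, 0.0, 0.0)
```

The force rises 0.5 N/mm, matching the spring. The pad stays put while the arm moves down, with contact at about z = 119.7, so the foot is now pushed back about 5.4 mm. I'll lower 1.7 mm more, release and check.

Run:
```python
from low import *
p,j=knob(-.02)
bot.line_to([*p,112.3],20);f,s=F();print(f,s['tcp_pos'])
snap('side','d9')
bot.move_gripper(50);f,s=F();print('released',f,s['tcp_pos'],s['width'])
bot.line_to([*p,160],80);bot.line_to([*p,240],200)
d=snap('side','d10');c=snap('scene','s10');bot.pause(.5);print(bot.read_state()['t'],bot.read_state()['contact_force'])
cv2.imwrite('pics/w8.png',np.hstack([cv2.resize(x,(400,560),interpolation=cv2.INTER_CUBIC) for x in(d[170:254,240:300],c[170:254,275:335])])[:,:,::-1])
def sh(a,b,x0,y0,w,h):
    A=cv2.resize(cv2.imread(f'pics/raw_{a}.png'),None,fx=6,fy=6,interpolation=cv2.INTER_CUBIC);B=cv2.resize(cv2.imread(f'pics/raw_{b}.png'),None,fx=6,fy=6,interpolation=cv2.INTER_CUBIC)
    t=A[y0*6:(y0+h)*6,x0*6:(x0+w)*6];y1=y0*6-24;x1=x0*6-12
    m=cv2.minMaxLoc(cv2.matchTemplate(B[y1:(y0+h)*6+60,x1:(x0+w)*6+12],t,cv2.TM_CCOEFF_NORMED));return round(m[1],3),(m[3][0]-12)/6,(m[3][1]-24)/6
for b in('d9','d10'):print(b,'arm end',sh('d7',b,259,204,10,9),'mid',sh('d7',b,272,195,15,16),'pad',sh('d7',b,261,215,7,6),'tree',sh('d7',b,256,228,18,14))
print([proj('side',[527.8,56,z])[1]for z in(96,106)])
```

```text
5.108465317098362 [528.03  54.63 112.67]
released 0.031073530393392428 [528.23  53.4  112.29] 49.940545694508096
42.4167 [0.95 1.18 0.24]
d9 arm end (0.986, 0.0, 2.0) mid (0.93, 0.5, 1.6666666666666667) pad (0.92, -0.16666666666666666, 0.5) tree (0.984, 0.0, 0.0)
d10 arm end (0.928, 0.16666666666666666, 1.5) mid (0.725, 2.0, 1.1666666666666667) pad (0.745, 0.8333333333333334, 1.3333333333333333) tree (0.908, -0.16666666666666666, 0.0)
[np.float64(212.8579915641523), np.float64(209.76599165529072)]
```

View pics/w8.png

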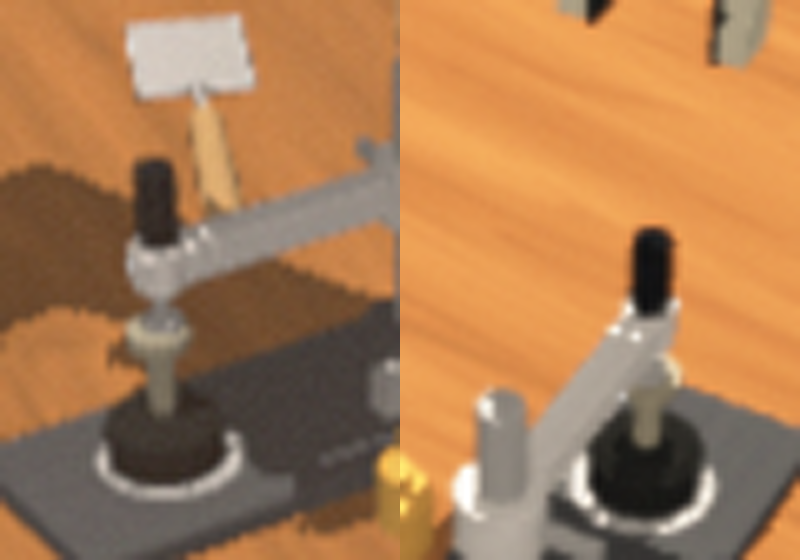

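```bash
python3 -c "
from plant import bot
print(bot.close_job())"
```

```text
the job is handed in; nothing more can be done
None
```

The job is handed in: the round-based pattern stands in the middle of the anvil, the gauge arm is at its stop, and the sprung foot rests on the button. The foot is pushed back by an estimated 5.5–7 mm of its 14 mm. No verdict was reported, so these are my own checks.

**What happened on the way:**
- **First grasp:** it closed over the base's bevel and held nothing. The pattern did not move.
- **TCP offset:** a touch on clear bench showed the real fingertips about 20 mm higher than the reported TCP. I used that offset from then on.
- **Regrasp and placing:** I gripped the base (width 50.7 mm), set it on the anvil and let go.
- **Gauge:** I swung the arm until it met its stop (about 8 N sideways), then lowered the slide in 1 mm steps. I released the knob and backed off; the clock then read 42.4 s of the 64 s.

**Last checks:**
- **Pattern:** upright in the last picture, with an even bright ring around its base. That puts it within about 2 mm of the anvil's centre.
- **Foot contact:** the force rose 0.5 N per mm after contact, matching the spring. The pad stayed put while the arm went down.
- **Foot travel:** height lowered since contact gives about 7 mm, while the last force reading gives only about 5.4 mm. The arm's movement in the images falls between 5.5 and 7 mm. All of these lie inside the 3.5–10.5 mm band.
- **Image tracking:** the match after release was weak (0.75 on the pad) because the lighting changed, so I judged the pad by eye.
- **Other objects:** I saw no sign of any being disturbed, though the last crops do not show all of them.

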